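# Lock the grinding cup onto the feed mill

## Robot

A 7-joint arm with a two-finger parallel gripper is mounted at the origin on the work surface. World frame = base frame: x ahead of the robot, y to its left, z up, the work surface at z = 0. Lengths are in m, angles in rad, forces in N, time in s.
With the tool pointing down it reaches from about 0.4 to 0.85 m from the base axis. Payload 10.4 kg.
Tool frame: the origin (TCP) lies midway between the tips of the shut fingers; the grasp point (between the pads) lies 19 mm behind it (arm.grip_depth is the distance from the TCP to the grasp point, in m); z points along the fingers, y is the line along which they close (so a half turn about z gives the same grasp; the last joint's range is limited). The gripper opens to 85 mm and grips with 20 to 120 N. Pads are 22 mm wide; open, the fingers measure 114 mm over their backs; the gripper's body (76 mm by 85 mm) begins 54 mm behind the grasp point. The pads swing forward as they close: fully open they stand 13 mm farther back than shut.
Start: joints at [-1.242, 0.332, -0.065, 1.46, 0.022, 1.35, -0.088], TCP at [0.215, 0.587, 0.231] pointing down, gripper open.
Joint ranges: [-2.6, 2.6], [-0.5, 2.12], [-1.47, 1.34], [0.16, 2.42], [-1.27, 4.41], [0.06, 2.06], [-2.6, 2.6]. Speed limits (rad/s): [2.22, 2.22, 2.79, 2.79, 3.14, 3.14, 3.14].

## Interface

Orientations are given as a 3x3 rotation matrix whose columns are the frame's x, y, z axes.
In Python, from plant import arm, camera, cut_out, mark_of gives the robot as it stands. The module is installed in compiled form; this text tells all that it offers. Calls block until the motion is done:
- arm.movep(position, orientation): joint-space move of the TCP to a pose.
- arm.move_linear(position, rotation=None, feed=0.15, guard=None): straight line of the TCP; rotation=None keeps the orientation; feed is the mean speed in m/s. With guard (N) it stops when the force on the tool has changed by that much, and returns True; else False.
- arm.set_joints(angles): joint-space move.
- arm.move_gripper(opening): opening from 0.0 (shut) to 1.0 (fully open); the grip force is fixed at half the most; returns when the fingers have stopped.
- arm.wait(seconds).
- arm.ik(position, orientation): joint angles nearest the present ones, or None.
- arm.get_state(): the state.
- camera(name): name is "scene" or "side" or "wrist"; returns a dict with "frame" (400x640x3 uint8, blue, green, red), "fx", "fy", "cx", "cy" (pixels), "k1" (the pictures are not rectified: a ray, as slopes to the right and down, at radius r is drawn at 1 + k1 r^2 times it, then the intrinsics apply), "camera_from_world" (4x4, takes a point from world to camera coordinates); the wrist camera has in their place "T_tool_cam" (4x4, takes a point from camera to tool coordinates, whose origin is the TCP and whose axes are the flange's). Camera axes: x right, y up, looking along -z (the intrinsics and any distortion apply to the point x, -y, -z); pixel columns grow to the right and rows downward; lengths in m; the calibration is good to about 2 mm. A picture is of the moment at which its call begins: read the wrist's pose just before it. There is no depth.
A pose or a line that the arm cannot do raises arm.MotionError and nothing moves.
- arm.close_job(): hands the job in; it is judged then, once.
Trained networks look in a picture, given as the dict that the camera call returned (one of the last four; its "shot" number tells which), for a name from the list of things; names that differ only in an ending like _2 or _b are one class to them, and where a whole thing is asked for, a point or a joint stands for the part that bears it (a point fixed in the world has none). Each returns a list of dicts, best first, with "confidence" (0 to 1); they miss things now and then, are a little off and sometimes report something else, mostly with a low value. They report only what shows in the picture. A call takes as long as a camera call.
- cut_out(picture, query): "region" (400x640 bool, what is visible of it).
- mark_of(picture, query): "at" ([x, y, z] in m, in the coordinates of the camera as it stood for that picture, good to about 4 mm: a listed point, or the origin of a listed thing).
The state is a dict: "time": time; "q": joint angles; "qvel": joint speeds; "joint_efforts": joint torques, N m; "ee_pos": TCP position; "tcp_rot": TCP orientation; "ft_force": force on the tool from outside, world axes, zero at the start; "torque": the same for the moment, N m; "gripper_width": opening from 0.0 (shut) to 1.0 (fully open); "finger_force": force on a finger pad.
Only numpy, scipy, OpenCV 4.12 (cv2) and the standard library are available. Lean on these libraries where they do the work, as an engineer would, in place of code of your own. Each camera call takes 0.05 s, during which the arm holds its last target. There are 200 camera calls.

## Task

Fit the clean grinding cup onto the feed mill: set its blade cap into the mill's collar, feel for the place where the lugs drop into the slots, press it down against the spring and turn it clockwise (seen from above) to the stop so that it locks, then let go. Be gentle, as the collar is only plastic: feel your way and never force it. Leave the bowl, the beaker and the thermometer where they are.

Things in the scene. Friction and masses are not known exactly. Their poses are not given: they have to be found in the camera images.
- cup: Clear round grinding cup, mouth down on its screwed-on blue blade cap, 112 mm high, 300 g. Origin: centre of the cap's flat underside; z up; orange strip on the cup's +x side. The cap (z 0 to 20 mm) is 68 mm across, its lowest 2 mm 64 mm; it has three lugs (see cup_lugs).
- cup_grip (a point): Where to grip the clear cup: on its axis, 88 mm above the cup's origin. 58 mm across from z = 62 mm to 112 mm (61 mm below that).
- cup_lugs (a point): On the axis, level with the lugs' undersides (z = 12 mm; 4 mm thick, 10 mm wide, tips 79 mm across, 120 degrees apart). Axes are the cup's, NOT the cap's: the cap was screwed on hand tight and a lug points 5 to 37 degrees counter-clockwise (from above) of the orange strip (+x). It differs each time, does not slip in use and no reading gives it: find it by feel or eye.
- mill: White round bench mill, fixed, 136 mm across, 120 mm high with its collar. Origin: centre of its foot; z up; black fascia with the switch on the -x side.
- collar (a point): Centre of the collar's rim, level with its top, 120 mm above the bench; axes as the mill's. Collar 104 mm across, black, grey inside, bore 71 mm. Three slots 13.5 mm wide through its lip, at the collar's +x and 120 degrees either side, an orange tick at each. Any lug fits any slot. Misplaced lugs rest on the lip. More than 55 N in all between cup and mill, pressing or twisting, cracks it.
- notch (a point): On the collar's axis, at the height of the cup's origin when locked: 20 mm below the rim. From each slot a track runs clockwise (from above) under the lip, 41 degrees to a notch, ended by a stop about 4 degrees on. The lip is 7 mm thick before the notch, 4 mm over it: lugs pass only with the cup's origin 23 mm or more below the rim (floor: 26 mm); let go, the spring lifts them 3 mm into the notch.
- seat_plate (a joint): How far the sprung steel seat plate (40 mm across, deep in the collar, works the safety switch) is pressed down, m. 0: up, top 15 mm below the rim; 0.005: cup locked; 0.008 and more: lugs free to turn; 0.011: floor. It pushes up with 6 N at 0, 9 N locked, 13 N at the floor; the cup's weight alone does not press it.
- bowl: Steel bowl, 114 mm across, 46 mm high; origin: centre of its underside. Leave it alone.
- beaker: Glass beaker, 72 mm across, 90 mm high; origin: centre of its underside. Leave it alone.
- thermometer: Blue pocket thermometer lying flat, 24 x 105 x 13 mm, long along its y; origin: centre of its underside. Leave it alone.

How it is judged:
By the outcome, as a careful person would: the job done as asked, in the order asked, and still so for the second after the job is handed in, with the robot touching nothing.
It also fails if it takes over 72 s, if anything falls off the work surface, if the arm or the gripper's body presses on something with over 40 N, if the wrist force passes 120 N, or if a joint passes its speed limit or range.

## Working session

There is one attempt and no reset: what is moved stays moved. The work goes in short steps, each a Python script; the robot and the scene stay as the last script left them, time stands still between calls to the robot, and variables do not carry over. Pictures are saved under pics/ and viewed, at most 10 in all, crops included, and the job is handed in when it is done.

```bash
mkdir -p pics; cat > h.py <<'E'
import numpy as np, cv2
from plant import arm, camera, cut_out, mark_of
def world(pic,p,st=None):
    p=np.array([*p,1.0])
    if "camera_from_world" in pic: return (np.linalg.inv(np.array(pic["camera_from_world"]))@p)[:3]
    t=(np.array(pic["T_tool_cam"])@p)[:3]
    return np.array(st["ee_pos"])+np.array(st["tcp_rot"])@t
def proj(pic,P,st=None):
    P=np.array(P,float)
    if "camera_from_world" in pic: c=(np.array(pic["camera_from_world"])@np.r_[P,1])[:3]
    else:
        t=np.array(st["tcp_rot"]).T@(P-np.array(st["ee_pos"])); c=(np.linalg.inv(np.array(pic["T_tool_cam"]))@np.r_[t,1])[:3]
    x,y=c[0]/-c[2],-c[1]/-c[2]; k=1+pic["k1"]*(x*x+y*y)
    return np.array([pic["cx"]+pic["fx"]*x*k,pic["cy"]+pic["fy"]*y*k])
def ray(pic,uv,st=None):
    "origin, direction (world) of a pixel"
    d=np.array([(uv[0]-pic["cx"])/pic["fx"],(uv[1]-pic["cy"])/pic["fy"]]); s=d.copy()
    for _ in range(20): s=d/(1+pic["k1"]*(s@s))
    o=world(pic,[0,0,0],st); return o, world(pic,[s[0],-s[1],-1],st)-o
def at_z(pic,uv,z,st=None):
    o,d=ray(pic,uv,st); return o+d*(z-o[2])/d[2]
def down(a):
    "tool pointing down, tool y (closing line) at angle a in world"
    y=np.array([np.cos(a),np.sin(a),0]); z=np.array([0,0,-1.]); return np.c_[np.cross(y,z),y,z]
E
python3 - <<'E'
from h import *
np.set_printoptions(precision=4,suppress=True)
for n in("scene","side"):
    p=camera(n); cv2.imwrite(f"pics/{n}0.png",p["frame"])
    for q in("cup","cup_grip","mill","collar","bowl","beaker","thermometer"):
        for m in mark_of(p,q)[:2]: print(n,q,m["confidence"],world(p,m["at"]))
s=arm.get_state(); print(s["time"],s["tcp_rot"],s["ft_force"],s["gripper_width"])
E
```

```text
scene cup 0.83 [ 0.4946 -0.2587 -0.001 ]
scene mill 0.73 [ 0.5246  0.0412 -0.0023]
scene collar 0.82 [0.521  0.0426 0.1187]
scene collar 0.4 [0.7982 0.1771 0.0001]
scene bowl 0.89 [0.5029 0.2559 0.0026]
scene beaker 0.79 [ 0.7927 -0.1456 -0.0022]
scene beaker 0.37 [0.5218 0.0384 0.0964]
scene thermometer 0.81 [ 0.8006  0.1784 -0.0008]
side cup 0.84 [ 0.4908 -0.2547 -0.0013]
side cup_grip 0.72 [ 0.4914 -0.2591  0.0867]
side mill 0.81 [ 0.5269  0.0431 -0.0012]
side collar 0.64 [0.5223 0.0453 0.119 ]
side bowl 0.94 [ 0.506   0.2606 -0.0054]
side beaker 0.79 [ 0.7907 -0.1411 -0.0007]
side thermometer 0.81 [ 0.792   0.1804 -0.0022]
0.8 [[-0.9388  0.3446  0.    ]
 [ 0.3446  0.9388  0.0001]
 [-0.      0.0001 -1.    ]] [-0.2708 -0.6589  0.5285] 1.0015238596711837
```

View pics/scene0.png

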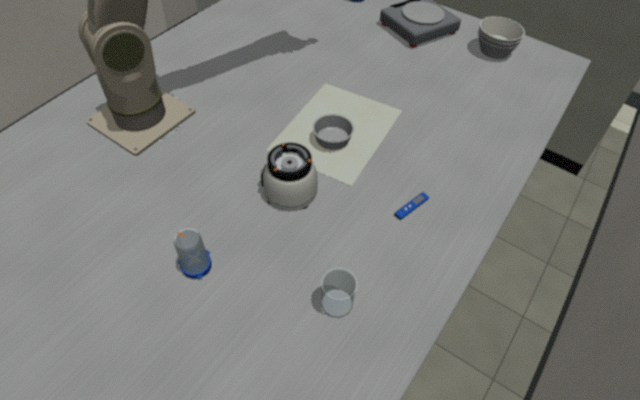

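View pics/side0.png

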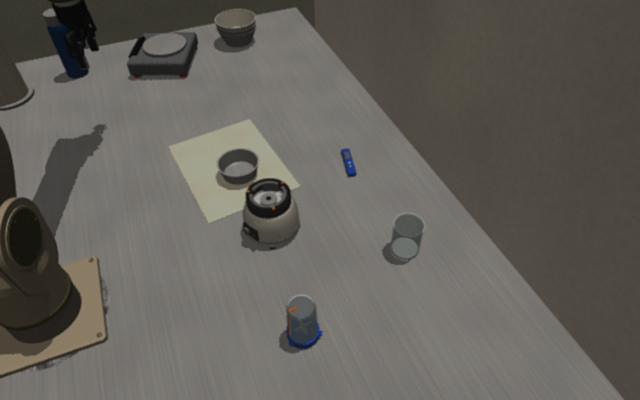

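The scene shows the cup at (190,250), with the orange strip up at (180,235). The mill is at (290,175) with its black collar at (290,160), the bowl at (333,130), the beaker at (338,292) and the thermometer at (411,206). The side view agrees. Next I'll look closely with the wrist camera.

```bash
python3 - <<'E'
from h import *
np.set_printoptions(precision=4,suppress=True)
print(camera("wrist")["T_tool_cam"])
for n,c in(("mill",(.5235,.043,.36)),("cup",(.493,-.257,.34))):
    R=down(np.pi/2); arm.movep(np.array(c)-[0.05,0,0],R)
    arm.wait(.2); st=arm.get_state(); p=camera("wrist"); cv2.imwrite(f"pics/w_{n}.png",p["frame"])
    print(st["time"],st["q"],st["ee_pos"])
    for q in("cup","cup_grip","cup_lugs","mill","collar"):
        for m in mark_of(p,q)[:1]: print(n,q,m["confidence"],world(p,m["at"],st),proj(p,world(p,m["at"],st),st))
E
```

```text
[[-0.0004  0.9467  0.3222  0.0835]
 [ 1.      0.0003  0.0004 -0.0002]
 [ 0.0003  0.3222 -0.9467 -0.143 ]
 [ 0.      0.      0.      1.    ]]
3.25 [-0.699  -0.0709  0.4862  1.6375  0.0333  1.5672  1.3577] [0.4735 0.0435 0.3598]
mill cup 0.83 [ 0.4917 -0.2552 -0.0036] [116.1002 156.0027]
mill cup_grip 0.72 [ 0.4925 -0.2522  0.0866] [ 78.7677 171.362 ]
mill mill 0.84 [0.5202 0.0395 0.0029] [316.741  175.8158]
mill collar 0.79 [0.5257 0.039  0.1229] [315.5849 206.891 ]
4.9083 [-0.4779  0.0157  0.94    1.6104 -0.0128  1.522   2.0356] [ 0.4436 -0.2559  0.34  ]
cup cup 0.68 [ 0.495  -0.2556 -0.0016] [319.5452 181.6595]
cup cup_grip 0.76 [ 0.4958 -0.2529  0.0877] [321.8607 202.494 ]
cup cup_lugs 0.96 [ 0.4938 -0.256   0.0146] [319.2627 183.9842]
cup mill 0.84 [0.5207 0.0409 0.0009] [523.0794 199.6303]
cup collar 0.9 [0.5255 0.0412 0.1225] [580.4785 237.5217]
```

```bash
python3 - <<'E'
import cv2
for n,(x,y) in(("mill",(315,200)),("cup",(320,200))):
    i=cv2.imread(f"pics/w_{n}.png")[y-90:y+90,x-120:x+120]; cv2.imwrite(f"pics/c_{n}.png",cv2.resize(i,None,fx=3.3,fy=3.3,interpolation=cv2.INTER_CUBIC))
E
```

```text
(no output)
```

View pics/c_mill.png

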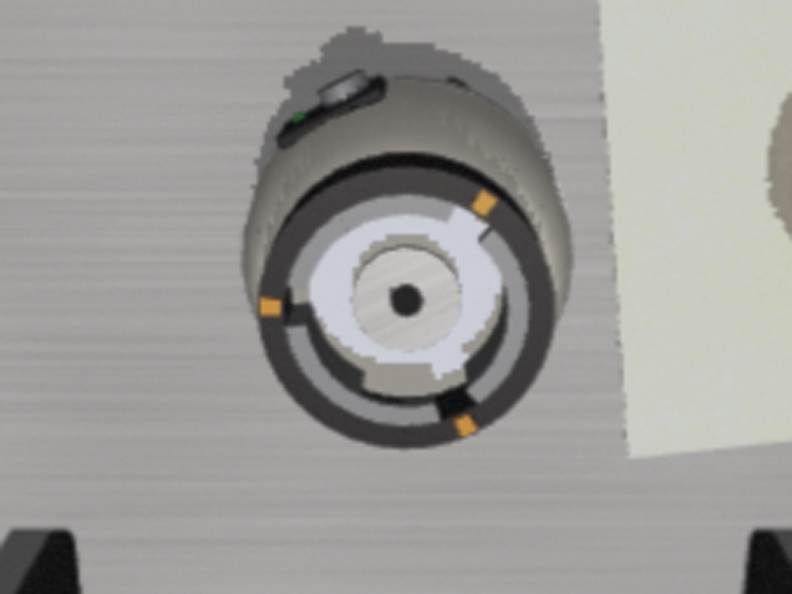

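View pics/c_cup.png

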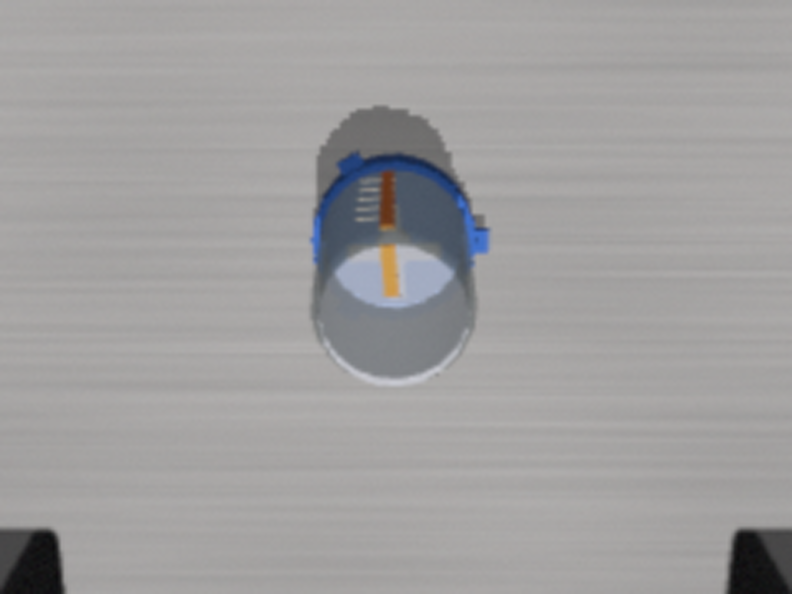

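The mill crop shows collar ticks at (485,203), (270,306) and (466,425). The cup crop shows lugs at (350,162) and (483,240), with the strip at about (390,220) pointing −x. I'll compute the angles from these.

```bash
python3 - <<'E'
from h import *
np.set_printoptions(precision=4,suppress=True)
p=camera("wrist")
def st_(e): return dict(ee_pos=e,tcp_rot=down(np.pi/2))
f=lambda u,x,y:(x-120+(u[0]+.5)/3.3-.5,y-90+(u[1]+.5)/3.3-.5)
sm=st_([.4735,.0435,.3598]); sc=st_([.4436,-.2559,.34])
T=np.array([at_z(p,f(u,315,200),.12,sm)[:2] for u in((485,203),(270,306),(466,425))])
c=T.mean(0); print("collar",c,np.linalg.norm(T-c,axis=1),np.degrees(np.arctan2(*(T-c).T[::-1])))
# rim outer: left 258, right 556, top/bottom 150..448
for a,b in(((258,300),(556,300)),((405,165),(405,448))):
    A,B=[at_z(p,f(u,315,200),.12,sm)[:2] for u in(a,b)]; print("rim",(A+B)/2,np.linalg.norm(A-B))
L=np.array([at_z(p,f(u,320,200),.016,sc)[:2] for u in((350,160),(482,236))])
from scipy.optimize import least_squares
def r(v): return np.r_[[L[i]-v[:2]-.0368*np.array([np.cos(v[2]+s),np.sin(v[2]+s)]) for i,s in((0,0),(1,-2*np.pi/3))]].ravel()
v=least_squares(r,[.494,-.256,-2.6]).x; print("cup from lugs",v[:2],np.degrees(v[2])%360,r(v))
A,B=[at_z(p,f(u,320,200),.112,sc)[:2] for u in((313,310),(475,310))]; print("top rim",(A+B)/2,np.linalg.norm(A-B))
E=at_z(p,f((393,385),320,200),.112,sc); print("far top rim",E)
S=[at_z(p,f(u,320,200),.112,sc)[:2] for u in((387,247),(393,297))]
print("strip",np.degrees(np.arctan2(*(S[0]-S[1])[::-1]))%360, S)
for a in range(-180,181,30):
    q=arm.ik([.52,.042,.2],down(np.radians(a))); q2=arm.ik([.493,-.256,.2],down(np.radians(a)))
    print(a,None if q is None else np.round(q,2),None if q2 is None else np.round(q2,2))
E
```

```text
collar [0.5241 0.0418] [0.0477 0.0478 0.0476] [146.2993 -93.4603  26.5283]
rim [0.5191 0.0418] 0.10373358919394851
rim [0.5236 0.0411] 0.10453959720058291
cup from lugs [ 0.4892 -0.2564] 209.51354123326095 [ 0.0001  0.0002 -0.0001 -0.0002]
top rim [ 0.4888 -0.2564] 0.0547989181896494
far top rim [ 0.5162 -0.2567  0.112 ]
strip 186.4369234400781 [array([ 0.4666, -0.2587]), array([ 0.4841, -0.2567])]
-180 None [-0.55  0.36  1.17  1.74 -0.35  1.28 -2.44]
-150 [-1.2   0.22  1.17  1.82 -0.21  1.24 -2.58] [-0.55  0.36  1.17  1.74 -0.35  1.28 -1.92]
-120 [-1.2   0.22  1.17  1.82 -0.21  1.24 -2.06] [-0.55  0.36  1.17  1.74 -0.35  1.28 -1.39]
-90 [-1.2   0.22  1.17  1.82 -0.21  1.24 -1.53] [-0.63  0.47  1.33  1.74 -0.48  1.31 -0.77]
-60 [-0.72  0.13  0.6   1.8  -0.08  1.23 -1.14] [-0.52  0.34  1.13  1.74 -0.32  1.27 -0.37]
-30 [-0.72  0.13  0.61  1.8  -0.08  1.23 -0.62] [-0.49  0.32  1.08  1.73 -0.29  1.27  0.13]
0 [-0.73  0.13  0.61  1.8  -0.08  1.23 -0.1 ] [-0.46  0.3   1.03  1.73 -0.27  1.26  0.63]
30 [-0.73  0.13  0.62  1.8  -0.08  1.23  0.43] [-0.43  0.29  0.99  1.73 -0.25  1.26  1.14]
60 [-0.79  0.13  0.68  1.81 -0.09  1.23  0.96] [-0.41  0.28  0.96  1.73 -0.24  1.26  1.65]
90 [-0.9   0.14  0.81  1.81 -0.11  1.23  1.51] [-0.41  0.28  0.96  1.73 -0.24  1.26  2.17]
120 [-0.9   0.14  0.81  1.81 -0.11  1.23  2.03] [-0.07  0.21  0.54  1.72 -0.11  1.25  2.59]
150 [-0.89  0.14  0.79  1.81 -0.11  1.23  2.55] None
180 None [-0.55  0.36  1.17  1.74 -0.35  1.28 -2.44]
```

```bash
python3 - <<'E'
from h import *
np.set_printoptions(precision=4,suppress=True)
c=np.array([.490,-.2565]); R=down(0)
arm.movep([*c,.22],R); print("hit",arm.move_linear([*c,.067],feed=.12,guard=10))
print(arm.grip_depth); arm.move_gripper(.55) if False else None
arm.move_gripper(0.0); s=arm.get_state(); print(s["gripper_width"],s["finger_force"],s["ft_force"],s["ee_pos"],arm.grip_depth)
arm.move_linear([*c,.16],feed=.12); arm.wait(.2)
s=arm.get_state(); p=camera("wrist"); print(s["time"],s["ft_force"],s["torque"],s["ee_pos"],s["gripper_width"])
cv2.imwrite("pics/held.png",p["frame"])
for q in("cup","cup_grip","cup_lugs"):
    for m in mark_of(p,q)[:1]:
        w=world(p,m["at"],s); print(q,m["confidence"],w,proj(p,w,s))
x,y=proj(p,s["ee_pos"]+np.array([0,.037,-.055]),s); print(x,y)
E
```

```text
hit False
0.0187
0.6665683573381911 62.410680055618286 [-0.2567  1.3203  5.4348] [ 0.4906 -0.2566  0.0677] 0.0187
9.4583 [-0.0188 -0.2141 -2.0378] [ 0.0472 -0.0377 -0.0491] [ 0.4897 -0.2564  0.1594] 0.6647945122648228
cup 0.96 [ 0.4925 -0.2566  0.0911] [324.7641 217.9259]
cup_grip 0.87 [ 0.4891 -0.255   0.1781] [319.0911 292.2245]
320.3819986089236 166.20891413201429
```

View pics/held.png

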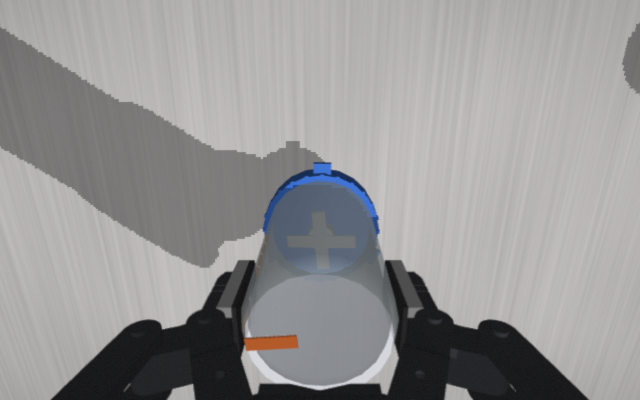

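The held view shows the lug at (322,168), essentially in line with the cap centre (edges at 263 and 380). That puts the lug at about 89.5° with the tool at 0°, so a tool angle of 57° lines it up with the 26.5° slots.

```bash
cat >> h.py <<'E'
np.set_printoptions(precision=4,suppress=True)
def show(t=""):
    s=arm.get_state(); R=np.array(s["tcp_rot"])
    print(t,round(s["time"],2),"p",np.array(s["ee_pos"]),"a",round(np.degrees(np.arctan2(R[1,1],R[0,1])),2),"F",np.array(s["ft_force"]),"M",np.array(s["torque"]),"w",round(s["gripper_width"],3)); return s
E
python3 - <<'E'
from h import *
R=down(np.radians(57))
arm.move_linear([.49,-.2565,.24],feed=.15); arm.movep([.5238,.0415,.235],R); arm.move_linear([.5238,.0415,.195],R,feed=.1); arm.wait(.2); show("above")
p=camera("wrist"); cv2.imwrite("pics/above.png",p["frame"])
for z in(.188,.183,.178,.174,.171,.1695):
    h=arm.move_linear([.5238,.0415,z],feed=.02,guard=5); show(h)
    if h: break
E
```

```text
above 12.24 p [0.5242 0.0415 0.1956] a 56.99 F [-0.1672  0.2778 -2.9199] M [0.0649 0.0561 0.0063] w 0.667
False 12.79 p [0.5237 0.0415 0.1879] a 57.0 F [ 0.4883 -0.2517 -2.0498] M [-0.0223 -0.0154  0.0412] w 0.665
False 13.19 p [0.5237 0.0415 0.1829] a 57.0 F [-0.0381 -0.4828 -3.9663] M [-0.02   -0.0261 -0.0034] w 0.667
False 13.59 p [0.5237 0.0415 0.1779] a 57.0 F [ 0.149   0.6304 -3.9654] M [-0.0294 -0.0073 -0.0201] w 0.663
False 13.94 p [0.5237 0.0414 0.1738] a 57.0 F [ 0.1651  0.4655 -3.9657] M [0.0339 0.0191 0.0333] w 0.669
False 14.24 p [0.5242 0.0415 0.1714] a 56.99 F [-0.5793 -0.4643  3.5909] M [-0.1311  0.2425  0.0046] w 0.667
False 14.49 p [0.5241 0.0415 0.1697] a 57.0 F [-0.1751 -0.6155  4.6809] M [-0.1619  0.1083  0.0039] w 0.665
```

It passed lip height and the force matches the plate's spring (6 N preload, about 0.6 N/mm), so the lugs are in the slots. Now I'll press down gently to find the floor.

```bash
python3 - <<'E'
from h import *
for z in(.167,.165,.164,.1635,.163,.1625,.162,.1615,.161):
    h=arm.move_linear([.5238,.0415,z],feed=.015,guard=4); s=show(h)
    if h or s["ft_force"][2]>13: break
E
```

```text
False 14.81 p [0.5241 0.0415 0.1672] a 57.0 F [-0.3285 -0.2723  5.9344] M [-0.1728  0.1424  0.0418] w 0.668
False 15.09 p [0.5241 0.0415 0.1653] a 57.0 F [-0.0265 -0.3694  6.4453] M [-0.2073  0.2373 -0.0122] w 0.67
False 15.34 p [0.5241 0.0415 0.1644] a 57.0 F [ 0.0957 -0.7638  8.0646] M [-0.1747  0.2349  0.0678] w 0.667
False 15.59 p [0.5242 0.0415 0.1639] a 57.0 F [-1.1137 -0.5824  7.5604] M [-0.2247  0.2259  0.0238] w 0.666
False 15.84 p [0.5242 0.0415 0.1634] a 57.0 F [-0.2611 -0.3238  8.4771] M [-0.2728  0.2847  0.0032] w 0.669
False 16.09 p [0.5242 0.0415 0.163 ] a 57.0 F [-1.4136 -0.136   7.9055] M [-0.3393  0.3025  0.0085] w 0.664
False 16.34 p [0.5242 0.0415 0.1625] a 57.0 F [-0.8115 -0.6602  8.7797] M [-0.2293  0.3785  0.0024] w 0.667
False 16.59 p [0.5242 0.0414 0.162 ] a 57.0 F [-1.6921  0.2074  9.3029] M [-0.2935  0.4016 -0.0095] w 0.667
False 16.84 p [0.5243 0.0414 0.1617] a 57.0 F [-2.297  -0.6058 10.4105] M [-0.3105  0.5588 -0.0483] w 0.666
```

```bash
python3 - <<'E'
from h import *
P=[.5238,.0415,.1624]
arm.move_linear(P,feed=.015); b=show("back")
for a in list(range(54,20,-3))+list(range(20,8,-1)):
    h=arm.move_linear(P,down(np.radians(a)),feed=.02,guard=9); s=show((a,h))
    if h or abs(s["torque"][2])>.5 or np.hypot(*s["ft_force"][:2])>9: break
E
```

```text
back 17.09 p [0.5242 0.0415 0.163 ] a 57.0 F [-0.0327 -0.6395  8.4863] M [-0.3286  0.3656  0.0179] w 0.668
(54, False) 17.34 p [0.5244 0.0414 0.163 ] a 53.97 F [-0.043  -0.7667  8.7112] M [-0.3198  0.1842 -0.1385] w 0.667
(51, False) 17.59 p [0.5245 0.0413 0.163 ] a 50.97 F [-0.909  -0.7851  8.5844] M [-0.3809  0.1081 -0.0519] w 0.669
(48, False) 17.84 p [0.5246 0.0412 0.163 ] a 47.96 F [-0.2201 -0.8986  8.1534] M [-0.3901 -0.015  -0.0366] w 0.671
(45, False) 18.09 p [0.5246 0.0412 0.1631] a 44.96 F [ 0.5181 -1.1827  8.4475] M [-0.4475 -0.0432 -0.042 ] w 0.671
(42, False) 18.34 p [0.5246 0.0411 0.1631] a 41.96 F [ 0.7681 -1.9626  8.7709] M [-0.5455 -0.027   0.0249] w 0.664
(39, False) 18.59 p [0.5246 0.0411 0.163 ] a 38.96 F [ 0.9834 -1.1698  9.0032] M [-0.5357 -0.0561 -0.033 ] w 0.665
(36, False) 18.84 p [0.5246 0.041  0.163 ] a 35.95 F [ 0.5584 -1.1513  8.0361] M [-0.5884 -0.0437  0.0288] w 0.672
(33, False) 19.09 p [0.5246 0.041  0.163 ] a 32.96 F [ 0.7882 -1.4329  8.1303] M [-0.6052  0.0352 -0.0215] w 0.672
(30, False) 19.34 p [0.5246 0.0409 0.163 ] a 29.95 F [ 1.0707 -2.0895  8.
[... 721 characters left out ...]
9] w 0.667
(17, False) 21.09 p [0.5244 0.0408 0.163 ] a 16.96 F [-0.0202 -2.6157  7.9828] M [-0.7301  0.2033  0.0492] w 0.668
(16, False) 21.34 p [0.5244 0.0408 0.163 ] a 15.96 F [-0.2423 -2.8594  9.1082] M [-0.7152  0.1844  0.0905] w 0.663
(15, False) 21.59 p [0.5243 0.0408 0.1629] a 14.96 F [-0.1475 -4.0209  9.0261] M [-0.6703  0.1937  0.1309] w 0.663
(14, False) 21.84 p [0.5243 0.0408 0.1629] a 13.97 F [-0.3726 -1.8001  8.5112] M [-0.7211  0.1932  0.0614] w 0.668
(13, False) 22.09 p [0.5243 0.0408 0.1629] a 12.98 F [-0.8061 -3.15    8.1996] M [-0.6418  0.2397  0.1708] w 0.665
(12, False) 22.34 p [0.5243 0.0411 0.163 ] a 12.06 F [-0.3053 -2.9314  7.8692] M [-0.6738  0.4301  0.9005] w 0.667
```

The torque jumped at about 12.3°, 45° from the slot, so that is the stop. I'll ease the torque off, then rise slowly and feel whether the lugs go up into the notch.

```bash
python3 - <<'E'
from h import *
P=[.5238,.0415,.1624]
a=13.0
arm.move_linear(P,down(np.radians(a)),feed=.02); show("ease")
for z in(.163,.1638,.1645,.1652,.166,.1665,.167,.1675):
    h=arm.move_linear([*P[:2],z],down(np.radians(a)),feed=.015,guard=6); s=show((z,h))
    if h or s["ft_force"][2]<-5: break
E
```

```text
ease 22.59 p [0.5243 0.041  0.1629] a 12.99 F [-0.1326 -2.2751  8.6612] M [-0.4959  0.2821  0.1658] w 0.666
(0.163, False) 22.84 p [0.5243 0.041  0.1635] a 12.98 F [-0.4897 -1.5403  6.7226] M [-0.5721  0.1638  0.1032] w 0.668
(0.1638, False) 23.09 p [0.5243 0.0411 0.1642] a 12.99 F [-0.7081 -2.0614  7.0527] M [-0.5137  0.1033  0.0542] w 0.666
(0.1645, False) 23.34 p [0.5243 0.0411 0.1649] a 12.99 F [-0.1786 -1.7977  6.5667] M [-0.5139  0.1182  0.06  ] w 0.663
(0.1652, False) 23.59 p [0.5243 0.0411 0.1656] a 12.98 F [ 0.6353 -2.2147  7.0662] M [-0.4885  0.0105  0.0788] w 0.666
(0.166, False) 23.84 p [0.5242 0.0411 0.1664] a 12.99 F [-0.1321 -1.499   6.0814] M [-0.5064  0.005   0.0295] w 0.666
(0.1665, False) 24.09 p [0.5243 0.0411 0.1668] a 12.99 F [ 1.3274 -2.0038  5.0899] M [-0.4943 -0.0938  0.0658] w 0.662
(0.167, False) 24.34 p [0.5242 0.0412 0.1672] a 12.99 F [ 2.1257 -1.9443  1.9964] M [-0.7086 -0.6074 -0.0003] w 0.667
(0.1675, False) 24.59 p [0.5241 0.0412 0.1673] a 12.98 F [ 5.0784 -2.7348 -2.3495] M [-0.6812 -1.1759  0.0768] w 0.665
```

```bash
python3 - <<'E'
from h import *
P=[.5238,.0415,.1668]
arm.move_linear(P,feed=.015); show("neutral")
for a in(14,15,16,17,18,19):
    arm.move_linear(P,down(np.radians(a)),feed=.02); s=show(a)
    if abs(s["torque"][2])>.4: break
arm.move_linear(P,down(np.radians(a-1.5)),feed=.02); show("ease")
arm.move_gripper(1.0); show("open")
arm.move_linear([*P[:2],.235],feed=.08); arm.move_linear([P[0]-.02,P[1],.36],down(np.radians(60)),feed=.15); arm.wait(.3)
s=show("up"); p=camera("wrist"); cv2.imwrite("pics/done.png",p["frame"][60:360,120:520].repeat(2,0).repeat(2,1))
for q in camera("scene"),camera("side"):
    for n in("cup","bowl","beaker","thermometer"):
        for m in mark_of(q,n)[:1]: print(n,m["confidence"],world(q,m["at"]))
for m in mark_of(p,"cup")[:1]: print(world(p,m["at"],s))
E
```

```text
neutral 24.84 p [0.5241 0.0413 0.1671] a 12.99 F [ 2.8267 -1.9324  3.8373] M [-0.6879 -0.5903  0.0395] w 0.668
14 25.09 p [0.524  0.0415 0.1671] a 14.03 F [ 1.3694 -1.2507  6.3316] M [-0.5099 -0.4218 -0.0342] w 0.667
15 25.34 p [0.5239 0.0417 0.167 ] a 15.04 F [ 1.7002 -0.5178  6.4558] M [-0.4395 -0.3634  0.0163] w 0.665
16 25.59 p [0.5238 0.0419 0.167 ] a 16.05 F [ 0.6591 -0.3715  5.7557] M [-0.3088 -0.2644  0.0152] w 0.667
17 25.84 p [0.5238 0.042  0.167 ] a 17.05 F [ 1.0581 -1.0866  6.0703] M [-0.2031 -0.188   0.0166] w 0.663
18 26.09 p [0.5237 0.0421 0.1669] a 18.06 F [1.176  0.5315 5.6479] M [-0.0947 -0.0621 -0.0036] w 0.665
19 26.34 p [0.5236 0.0422 0.1669] a 19.06 F [ 0.6544 -0.5354  6.2895] M [-0.0418 -0.0454  0.0064] w 0.665
ease 26.59 p [0.5237 0.0421 0.1669] a 17.54 F [-0.2345 -0.9293  5.4981] M [-0.1258 -0.0672 -0.0479] w 0.663
open 26.99 p [0.5235 0.0416 0.1666] a 17.51 F [ 0.2548 -0.0905  0.1297] M [ 0.0115 -0.0054 -0.0051] w 0.996
up 29.28 p [0.5037 0.0414 0.3597] a 59.97 F [-0.3796  0.6801  0.0734] M [-0.0109 -0.0331 -0.012 ] w 1.003
cup 0.55 [0.5256 0.0394 0.0981]
bowl 0.73 [0.5037 0.2546 0.0029]
beaker 0.62 [ 0.7931 -0.1473  0.002 ]
thermometer 0.72 [0.798  0.1763 0.0011]
cup 0.93 [0.5275 0.0436 0.0995]
bowl 0.87 [ 0.5029  0.262  -0.0013]
beaker 0.96 [ 0.7915 -0.1394 -0.0003]
thermometer 0.64 [ 0.7931  0.1747 -0.0011]
[0.5256 0.0389 0.0996]
```

View pics/done.png

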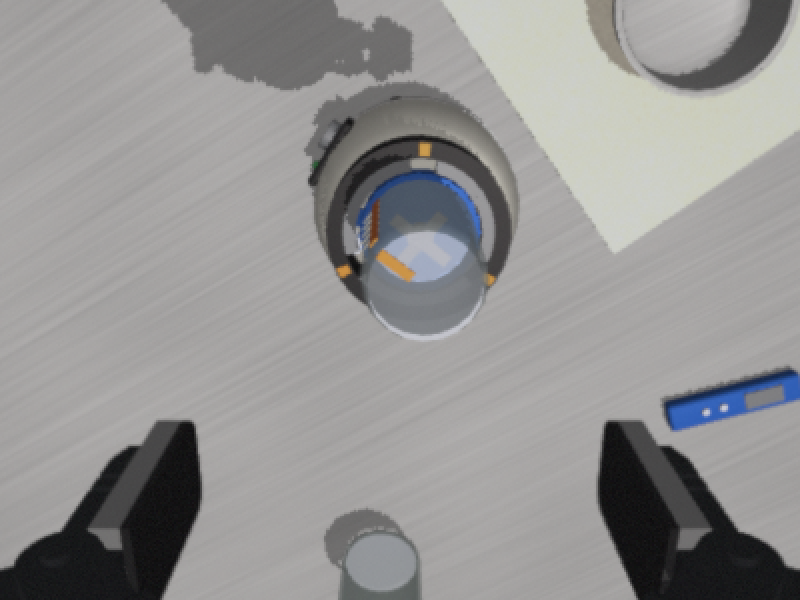

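The cup sits upright in the collar, with ticks at (425,148), (343,272) and (490,280), and its origin is at about 0.099 m against 0.100 m when locked. The bowl, beaker and thermometer haven't moved. The turn back to 19° met no notch wall, though, so I'll regrip and feel for the lock before handing in.

```bash
python3 - <<'E'
from h import *
P=[.5236,.0419,.1665]; r=lambda a:down(np.radians(a))
arm.movep([*P[:2],.25],r(17.5)); arm.move_linear(P,r(17.5),feed=.12,guard=8)
arm.move_gripper(0.); show("grip")
for z in(.167,.1675):
    arm.move_linear([*P[:2],z],feed=.02,guard=8); s=show("lift")
    if s["ft_force"][2]<-6: break
arm.move_linear(P,feed=.02)
for a in np.arange(18.5,26,1):
    arm.move_linear(P,r(a),feed=.02); s=show(a)
    if abs(s["torque"][2])>.4: break
E
```

```text
grip 31.7 p [0.5242 0.0421 0.1672] a 17.51 F [-0.7207 -0.7677  3.6975] M [ 0.0669  0.1198 -0.0043] w 0.665
lift 31.95 p [0.5242 0.0421 0.1674] a 17.51 F [2.1811 0.3471 3.735 ] M [ 0.1443 -0.3725 -0.002 ] w 0.67
lift 32.2 p [0.5241 0.0421 0.1676] a 17.51 F [ 4.8817  0.6632 -1.311 ] M [ 0.3157 -1.2065 -0.019 ] w 0.669
18.5 32.7 p [0.524  0.042  0.1669] a 18.51 F [2.4533 1.6132 6.4436] M [ 0.3286 -0.5524  0.0135] w 0.664
19.5 32.95 p [0.5238 0.042  0.1669] a 19.51 F [1.3714 1.376  6.1921] M [ 0.2904 -0.4514  0.0192] w 0.663
20.5 33.2 p [0.5238 0.0419 0.1669] a 20.48 F [1.8944 1.2191 6.2734] M [ 0.2697 -0.3648 -0.1866] w 0.667
21.5 33.45 p [0.5239 0.0418 0.1669] a 21.43 F [1.793  0.6674 6.0681] M [ 0.2657 -0.5028 -0.662 ] w 0.669
```

Turning back is blocked at about 20.3° and lifting is blocked too, so the cup is locked. I'll bring it back to the stop side, let go, retreat and hand in.

```bash
python3 - <<'E'
from h import *
P=[.5238,.0419,.1665]; r=lambda a:down(np.radians(a))
arm.move_linear(P,r(17),feed=.02); arm.move_linear(P,r(14),feed=.02); s=show("stop side")
arm.move_linear([*P[:2],.1668],r(14),feed=.02)
arm.move_gripper(1.0); show("open")
arm.move_linear([*P[:2],.25],feed=.08); arm.move_linear([.50,P[1],.34],r(60),feed=.15); arm.wait(.3)
s=show("up"); p=camera("wrist"); print([world(p,m["at"],s) for m in mark_of(p,"cup")[:1]])
print(arm.close_job())
E
```

```text
stop side 33.95 p [0.5238 0.0416 0.1667] a 13.95 F [ 0.9676 -0.6327  5.1225] M [-0.0743 -0.1552 -0.078 ] w 0.665
open 34.6 p [0.5235 0.0419 0.1665] a 14.0 F [-0.0361 -0.1346  0.653 ] M [ 0.0023 -0.0016  0.0123] w 0.999
up 37.04 p [0.4999 0.0418 0.3397] a 59.96 F [ 0.8025 -0.3232  0.0021] M [-0.0059 -0.04   -0.0005] w 1.002
[array([0.5241, 0.042 , 0.0993])]
the job is handed in; nothing more can be done
None
```

The cup is locked in the mill's collar: it was turned to the stop, and lifting or turning it back was blocked when I tested. I then let go and handed the job in at 37 s, with wrist-force readings staying under about 12 N and the bowl, beaker and thermometer where they were.

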